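Load the chilled reagents into the instrument carrier in run order

TASK

Move the four reagent bottles from the chiller into the empty carrier, keeping their order: the bottle that stood next to the chiller's control panel goes into the pocket next to the carrier's orange handle, and the others follow in the same sequence away from it. Stand each one upright on the floor of its own pocket; do not drop one or knock one over.

Things in the scene. Friction and masses are not known exactly. Their poses are not given: they have to be found in the camera images.
- fix_bottle_mid (a point): white bottle with a blue cap, 44 mm in diameter, 115 mm tall; straight sides up to 79 mm above its foot, then a shoulder, the cap (33 mm across) from 93 mm up. It weighs 0.05 to 0.17 kg. This point lies on its axis, half-way up; z points to its cap. It starts standing in its block with its lowest 26 mm inside the bore; the rest is free to grip from above.
- redcap_bottle_mid (a point): white bottle with a red cap, 48 mm in diameter, 104 mm tall; straight sides up to 72 mm above its foot, then a shoulder, the cap (31 mm across) from 85 mm up. It weighs 0.05 to 0.17 kg. This point lies on its axis, half-way up; z points to its cap. It starts standing in its block with its lowest 26 mm inside the bore; the rest is free to grip from above.
- amber_pot_mid (a point): short amber pot with a white cap, 40 mm in diameter, 75 mm tall; straight sides up to 51 mm above its foot, then a short shoulder, the cap (39 mm across) from 61 mm up. It weighs 0.05 to 0.17 kg. This point lies on its axis, half-way up; z points to its cap. It starts standing in its block with its lowest 26 mm inside the bore; the rest is free to grip from above.
- dropper_bottle_mid (a point): slim amber dropper bottle with a black collar and black rubber bulb, 33 mm in diameter, 102 mm tall; straight sides up to 56 mm above its foot, then a shoulder, the collar (24 mm across, 62 to 77 mm) and the bulb (13 mm). It weighs 0.05 to 0.17 kg. This point lies on its axis, half-way up; z points to its cap. It starts standing in its block with its lowest 26 mm inside the bore; the rest is free to grip from above.
- chiller: the bench chiller, fixed: light grey housing 90 x 280 mm, 46 mm high, with four square blocks in a row. Origin on the bench under the middle of the row; its y axis runs along the row, towards the control panel (dark blue end piece with a small display, 34 mm long). The blocks sit at y = +96 (next to the panel), +32, -32 and -96 mm, at x = 0, their tops 48 mm above the bench.
- block_blue: blue metal block in the chiller, 62 x 62 x 36 mm, fixed in its place, with a round bore 49 mm wide and 26 mm deep in which the fix bottle stands at the start (and no other). Origin at the centre of its underside, 12 mm above the bench, axes as the chiller's; the floor of the bore is 10 mm above the origin.
- block_red: red metal block in the chiller, 62 x 62 x 36 mm, fixed in its place, with a round bore 53 mm wide and 26 mm deep in which the redcap bottle stands at the start (and no other). Origin at the centre of its underside, 12 mm above the bench, axes as the chiller's; the floor of the bore is 10 mm above the origin.
- block_gold: gold metal block in the chiller, 62 x 62 x 36 mm, fixed in its place, with a round bore 45 mm wide and 26 mm deep in which the amber pot stands at the start (and no other). Origin at the centre of its underside, 12 mm above the bench, axes as the chiller's; the floor of the bore is 10 mm above the origin.
- block_black: black metal block in the chiller, 62 x 62 x 36 mm, fixed in its place, with a round bore 39 mm wide and 26 mm deep in which the dropper bottle stands at the start (and no other). Origin at the centre of its underside, 12 mm above the bench, axes as the chiller's; the floor of the bore is 10 mm above the origin.
- carrier: the instrument's bottle carrier, fixed: dark grey open tray 66 x 258 mm with four square pockets in a row and an orange pull handle on one end. Origin on the bench under the middle of the row; its y axis runs along the row, away from the handle. The pockets are centred at y = -96 (next to the handle), -32, +32 and +96 mm, at x = 0; each is 62 mm square inside, its floor 5 mm above the bench, its 2 mm walls 31 mm high (above the bench).

How it is judged (in metres and radians):
At the end, for the whole second after the job is handed in: Each bottle stands upright (within 0.12 rad), at rest, on the floor of the carrier pocket (centre within 18 mm of the pocket's centre, foot less than 5 mm off the floor) whose number counted from the orange handle is the number of its chiller block counted from the control panel (((y of block_blue in the frame of chiller between 0.076 and 0.116 m and y of fix_bottle_mid in the frame of carrier between -0.114 and -0.078 m) or (y of block_blue in the frame of chiller between 0.012 and 0.052 m and y of fix_bottle_mid in the frame of carrier between -0.05 and -0.014 m) or (y of block_blue in the frame of chiller between -0.052 and -0.012 m and y of fix_bottle_mid in the frame of carrier between 0.014 and 0.05 m) or (y of block_blue in the frame of chiller between -0.116 and -0.076 m and y of fix_bottle_mid in the frame of carrier between 0.078 and 0.114 m)) and x of fix_bottle_mid in the frame of carrier between -0.018 and 0.018 m and z of fix_bottle_mid in the frame of carrier between 0.0575 and 0.0675 m and angle between each of fix_bottle_mid, redcap_bottle_mid, amber_pot_mid, dropper_bottle_mid's own z axis and vertical below 0.12 rad and linear speed of each of fix_bottle, redcap_bottle, amber_pot, dropper_bottle below 0.02 m/s and ((y of block_red in the frame of chiller between 0.076 and 0.116 m and y of redcap_bottle_mid in the frame of carrier between -0.114 and -0.078 m) or (y of block_red in the frame of chiller between 0.012 and 0.052 m and y of redcap_bottle_mid in the frame of carrier between -0.05 and -0.014 m) or (y of block_red in the frame of chiller between -0.052 and -0.012 m and y of redcap_bottle_mid in the frame of carrier between 0.014 and 0.05 m) or (y of block_red in the frame of chiller between -0.116 and -0.076 m and y of redcap_bottle_mid in the frame of carrier between 0.078 and 0.114 m)) and x of redcap_bottle_mid in the frame of carrier between -0.018 and 0.018 m and z of redcap_bottle_mid in the frame of carrier between 0.052 and 0.062 m and ((y of block_gold in the frame of chiller between 0.076 and 0.116 m and y of amber_pot_mid in the frame of carrier between -0.114 and -0.078 m) or (y of block_gold in the frame of chiller between 0.012 and 0.052 m and y of amber_pot_mid in the frame of carrier between -0.05 and -0.014 m) or (y of block_gold in the frame of chiller between -0.052 and -0.012 m and y of amber_pot_mid in the frame of carrier between 0.014 and 0.05 m) or (y of block_gold in the frame of chiller between -0.116 and -0.076 m and y of amber_pot_mid in the frame of carrier between 0.078 and 0.114 m)) and x of amber_pot_mid in the frame of carrier between -0.018 and 0.018 m and z of amber_pot_mid in the frame of carrier between 0.0375 and 0.0475 m and ((y of block_black in the frame of chiller between 0.076 and 0.116 m and y of dropper_bottle_mid in the frame of carrier between -0.114 and -0.078 m) or (y of block_black in the frame of chiller between 0.012 and 0.052 m and y of dropper_bottle_mid in the frame of carrier between -0.05 and -0.014 m) or (y of block_black in the frame of chiller between -0.052 and -0.012 m and y of dropper_bottle_mid in the frame of carrier between 0.014 and 0.05 m) or (y of block_black in the frame of chiller between -0.116 and -0.076 m and y of dropper_bottle_mid in the frame of carrier between 0.078 and 0.114 m)) and x of dropper_bottle_mid in the frame of carrier between -0.018 and 0.018 m and z of dropper_bottle_mid in the frame of carrier between 0.051 and 0.061 m); the robot touches nothing.
It fails at once if a bottle is knocked over (tilted more than 0.7 rad) (angle between any of fix_bottle_mid, redcap_bottle_mid, amber_pot_mid, dropper_bottle_mid's own z axis and vertical above 0.7 rad).
It fails at once if a bottle is dropped (falls free, faster than 0.8 m/s, about 3 cm) ((linear speed of fix_bottle above 0.8 m/s and contact force between fix_bottle and the fingers below 0.3 N) or (linear speed of redcap_bottle above 0.8 m/s and contact force between redcap_bottle and the fingers below 0.3 N) or (linear speed of amber_pot above 0.8 m/s and contact force between amber_pot and the fingers below 0.3 N) or (linear speed of dropper_bottle above 0.8 m/s and contact force between dropper_bottle and the fingers below 0.3 N)).
It also fails if it takes over 112 s, if anything falls off the work surface, if the arm or the gripper's body presses on something with over 40 N, if the wrist force passes 120 N, or if a joint passes its speed limit or range.

ROBOT

A 6-joint arm with a two-finger parallel gripper is mounted at the origin on a cart in front of the work surface, level with it; the furniture and walls round the work are solid. World frame = base frame: x ahead of the robot, y to its left, z up, the work surface at z = 0. Lengths are in mm, angles in rad, forces in N, time in s.
With the tool pointing down it reaches from about 350 to 775 mm from the base axis. Payload 7.3 kg.
Tool frame: the origin (TCP) lies midway between the tips of the shut fingers; the grasp point (between the pads) lies 19 mm behind it; z points along the fingers, y is the line along which they close (so a half turn about z gives the same grasp; the last joint's range is limited). The gripper opens to 92 mm and grips with 3 to 60 N. Pads are 19 mm wide; open, the fingers measure 130 mm over their backs; the gripper's body (75 mm by 190 mm) begins 47 mm behind the grasp point.
Start: joints at [1.002, 0.342, 1.524, -0, 1.275, -0.146], TCP at [215.404, 478.796, 226.741] pointing down, gripper open.
Joint ranges: [-2.53, 2.53], [-0.77, 2.02], [0.04, 2.7], [-1, 4.14], [0.28, 2.66], [-3.11, 3.11]. Speed limits (rad/s): [2.57, 2.57, 3.14, 3.14, 3.14, 3.14].

INTERFACE

Orientations are given as [roll, pitch, yaw] about the fixed x, y, z axes, in that order (R = Rz(yaw) Ry(pitch) Rx(roll)).
In Python, from plant import bot gives the robot as it stands.
- The arm moves only by the tool jog_arm, never from a script. Its arguments are lists of equal length, an entry for each row: "dp": the shift along the tool's x, y, z in m, a list of three; "twist": the turn about the tool's z in degrees. A call has 1 to 10 rows; each row shifts and turns the commanded pose from where the row before left it, along the tool's axes as they then stand; what a row does not reach is not made up. A row lasts 1/8 s, in which the tool goes at most 62.5 mm and 10.7 degrees, less where a joint would pass 70% of its speed; a pose out of reach is approached as far as the arm can. A call is refused whole if a number of a shift passes 0.0625 or a number of a turn 10.7, either way. A call with a gripper value outside its range is refused whole. "jaw" is the finger opening in m, from 0 to 0.0918, set as the call begins (left out, the last holds). The fingers move at their own pace and stop on an object; the grip force is fixed at half the most. Time passes only in rows, so rows that do not move let the fingers close. It gives the time, the measured TCP pose, the force, the opening and the grip force at its end, in the units of the state.
- bot.get_obs(): the state, without advancing time (a new reading comes with each control period).
- bot.capture(name): name is "scene" or "top"; returns the picture (420x560x3 uint8, blue, green, red); there is no depth.
- bot.camera_params(name): a dict with "fx", "fy", "cx", "cy" (pixels), "R" (3x3) and "t" (3): a world point X has camera coordinates R X + t. Camera axes: x right, y down, z forward; pixel columns grow to the right and rows downward; lengths in mm; the calibration is good to about 2 mm. A picture is of the moment at which its call begins. camera_params takes no time and is no camera call.
- bot.close_job(): hands the job in; it is judged then, once.
Trained networks look in the newest picture that a camera, given by its name, has taken for a name from the list of things; names that differ only in an ending like _2 or _b are one class to them, and where a whole thing is asked for, a point or a joint stands for the part that bears it (a point fixed in the world has none). Each returns a list of dicts, best first, with "confidence" (0 to 1); they miss things now and then, are a little off and sometimes report something else, mostly with a low value. They report only what shows in the picture. A call takes as long as a camera call.
- bot.find_in(camera, label): "bbox" ([centre column, centre row, width, height] in pixels, round what is visible of it).
- bot.masks_of(camera, label): "pixels" (420x560 bool, what is visible of it) and "bbox" ([centre column, centre row, width, height] in pixels, round what is visible of it).
The state is a dict: "time": time; "joint_positions": joint angles; "dq": joint speeds; "tau": joint torques, N m; "tool_pos": TCP position; "tcp_rot": TCP orientation; "contact_force": force on the tool from outside, world axes, zero at the start; "moment": the same for the moment, N m; "grip_width": finger opening in mm; "finger_force": force on a finger pad.
Only numpy, scipy, OpenCV 4.12 (cv2) and the standard library are available. Lean on these libraries where they do the work, as an engineer would, in place of code of your own. Each camera call takes 0.05 s, during which the arm holds its last target. There are 200 camera calls.

## Working session

There is one attempt and no reset: what is moved stays moved. The work goes in short steps, Python scripts to look and compute and a tool call to move; the robot and the scene stay as the last step left them, time stands still between calls to the robot, and variables do not carry over. Pictures are saved under pics/ and viewed, at most 14 in all, crops included, and the job is handed in when it is done.

Besides the shell and the picture viewer there is one more tool, called after "Call:" in YAML: its name, and indented under it one key for each argument. jog_arm: Moves the arm, as the interface text tells. Its arguments: {"type":"object","properties":{"dp":{"type":"array"},"twist":{"type":"array"},"jaw":{"type":"number"}},"required":["dp","twist"]}

```bash
mkdir -p pics; cat > /tmp/a.py <<'E'
from plant import bot
import cv2,numpy as np
for c in("scene","top"):
    im=bot.capture(c); cv2.imwrite(f"pics/{c}0.png",im)
    p=bot.camera_params(c); R=np.array(p["R"]);print(c,p["fx"],p["cx"],p["cy"],np.round(R,3).tolist(),np.round(-R.T@np.array(p["t"])))
    for l in["chiller","carrier","block_blue","block_red","block_gold","block_black","fix_bottle_mid","redcap_bottle_mid","amber_pot_mid","dropper_bottle_mid"]:
        print(l,[(np.round(d["bbox"]).tolist(),round(d["confidence"],2)) for d in bot.find_in(c,l)[:2]])
o=bot.get_obs();print(o)
E
python3 /tmp/a.py
```

```text
scene 392.37291270748636 279.14328751810586 204.94571916099196 [[0.57, -0.822, 0.005], [-0.489, -0.344, -0.802], [0.661, 0.454, -0.598]] [-227. -482.  754.]
chiller [([229.0, 204.0, 85.0, 59.0], 0.88)]
carrier [([368.0, 256.0, 112.0, 62.0], 0.7)]
block_blue [([219.0, 196.0, 11.0, 16.0], 0.56)]
block_red []
block_gold []
block_black [([250.0, 216.0, 25.0, 22.0], 0.53)]
fix_bottle_mid [([222.0, 183.0, 13.0, 30.0], 0.91)]
redcap_bottle_mid [([236.0, 194.0, 15.0, 27.0], 0.66)]
amber_pot_mid [([210.0, 179.0, 10.0, 19.0], 0.69)]
dropper_bottle_mid [([251.0, 204.0, 11.0, 27.0], 0.51)]
top 522.3040831499325 279.88989743579 206.5375227038391 [[0.035, -0.999, -0.005], [-0.975, -0.033, -0.218], [0.217, 0.013, -0.976]] [ 210.  -14. 1373.]
chiller [([199.0, 208.0, 124.0, 62.0], 0.75)]
carrier [([373.0, 203.0, 113.0, 32.0], 0.85)]
block_blue [([193.0, 209.0, 29.0, 24.0], 0.65)]
block_red [([216.0, 213.0, 33.0, 27.0], 0.59)]
block_gold []
block_black [([237.0, 219.0, 37.0, 31.0], 0.93)]
fix_bottle_mid [([192.0, 202.0, 19.0, 24.0], 0.69)]
redcap_bottle_mid [([213.0, 211.0, 25.0, 23.0], 0.61)]
amber_pot_mid [([167.0, 196.0, 18.0, 20.0], 0.61)]
dropper_bottle_mid [([239.0, 217.0, 11.0, 16.0], 0.68), ([216.0, 212.0, 25.0, 29.0], 0.42)]
{'time': 1.1, 'joint_positions': array([ 1.00199896e+00,  3.41976983e-01,  1.52411337e+00, -2.53930354e-05,
        1.27540224e+00, -1.45963090e-01]), 'dq': array([-1.17503976e-03,  2.62739395e-03, -1.60341930e-03, -3.14964083e-04,
       -6.13502987e-04, -5.52589922e-05]), 'tau': array([ 6.31036764e-04, -4.31141102e+01, -2.44486982e+01,  7.18772295e-02,
        4.80939006e-02, -4.20249683e-05]), 'tool_pos': array([215.40706322, 478.78607332, 226.74778714]), 'tcp_rot': array([3.14149720e+00, 3.85880340e-05, 2.71876577e+00]), 'contact_force': array([-0.54719978, -0.24451328, -0.73964024]), 'moment': array([0.0313497 , 0.05943657, 0.05034244]), 'finger_force': 0.0, 'grip_width': 91.98690371663344}
```

```bash
python3 -c "
import cv2
a=cv2.imread('pics/top0.png');cv2.imwrite('pics/t1.png',cv2.resize(a[150:270,120:450],(792,288),interpolation=cv2.INTER_CUBIC))
a=cv2.imread('pics/scene0.png');cv2.imwrite('pics/s1.png',cv2.resize(a[150:310,170:440],(800,474),interpolation=cv2.INTER_CUBIC))"
```

```text
(no output)
```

View pics/t1.png

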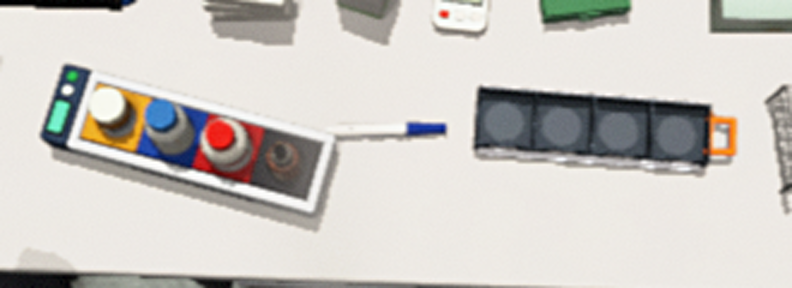

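View pics/s1.png

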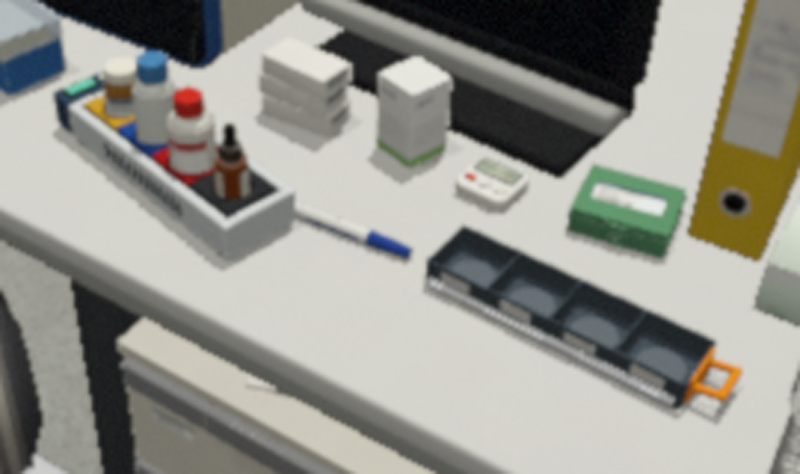

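The views show, from the panel: gold, blue, red, black. The panel is on the left (column 57 of the top crop) and the orange handle on the right (column 722). I read the cap and corner pixels from both crops and fit the poses from them.

```bash
cat > fit.py <<'E'
from plant import bot
import numpy as np
from scipy.optimize import least_squares
P={c:bot.camera_params(c) for c in("top","scene")}
def proj(c,X):
    p=P[c];q=np.array(p["R"])@X+np.array(p["t"]);return np.array([p["fx"]*q[0]/q[2]+p["cx"],p["fy"]*q[1]/q[2]+p["cy"]])
def crop(c,uv):
    return np.array(uv)/2.4+[120,150] if c=="top" else np.array(uv)/2.963+[170,150]
def fit(pts,x0):
    def f(s):
        r=[]
        for c,X,uv in pts:
            co,si=np.cos(s[2]),np.sin(s[2])
            r.append(proj(c,np.array([s[0]+co*X[0]-si*X[1],s[1]+si*X[0]+co*X[1],X[2]]))-crop(c,uv))
        return np.concatenate(r)
    s=least_squares(f,x0,x_scale=[100,100,1],loss="soft_l1");print(np.round(s.x,3));print(np.round(f(s.x).reshape(-1,2),1).tolist())
    for y in(96,32,-32,-96):print(y,np.round([s.x[0]-np.sin(s.x[2])*y,s.x[1]+np.cos(s.x[2])*y],1))
T,S="top","scene"
ch=[(T,(0,96,97),(108,103)),(T,(0,32,137),(164,112)),(T,(0,-32,126),(219,134)),(T,(0,-96,124),(285,150)),
 (S,(0,96,97),(121,64)),(S,(0,32,137),(152,58)),(S,(0,-32,126),(188,95)),(S,(0,-96,124),(230,128)),
 (T,(45,-140,46),(338,135)),(T,(-45,-140,46),(318,204))]
fit(ch,[500,220,0.2])
# carrier: y away from handle (world +y, image left)
ca=[(T,(0,96,5),(505,121)),(T,(0,32,5),(562,127)),(T,(0,-32,5),(618,131)),(T,(0,-96,5),(677,134)),
 (T,(33,129,31),(477,87)),(T,(33,-129,31),(712,104)),(T,(-33,129,31),(474,148)),(T,(-33,-129,31),(705,165)),
 (S,(33,129,31),(465,229)),(S,(-33,129,31),(430,262)),(S,(33,-129,31),(715,348))]
fit(ca,[500,-200,0])
E
python3 fit.py
```

```text
[ 4.93906e+02  1.98569e+02 -2.40000e-01]
[[0.7, 1.1], [-1.3, 0.3], [1.4, -0.9], [-1.0, -0.5], [-0.1, 0.6], [0.1, -0.2], [0.9, -0.8], [0.2, -1.9], [0.6, 0.2], [-0.9, 4.4]]
96 [516.8 291.8]
32 [501.5 229.6]
-32 [486.3 167.5]
-96 [471.  105.3]
[ 5.29343e+02 -2.26229e+02 -4.60000e-02]
[[-0.2, 0.9], [-0.1, 0.3], [0.4, 0.5], [-0.2, 1.1], [0.7, -0.2], [0.3, 0.3], [0.3, -1.4], [2.6, -0.7], [-1.1, -2.0], [-1.9, -1.1], [0.3, -2.8]]
96 [ 533.8 -130.3]
32 [ 530.8 -194.3]
-32 [ 527.9 -258.2]
-96 [ 524.9 -322.1]
```

```bash
cat > ov.py <<'E'
import sys,cv2,numpy as np
from fit import proj
def draw(s,polys,box,name,circ=()):
    x0,y0,w,h,k=box;a=cv2.imread('pics/top0.png')[y0:y0+h,x0:x0+w];a=cv2.resize(a,None,fx=k,fy=k,interpolation=cv2.INTER_CUBIC)
    co,si=np.cos(s[2]),np.sin(s[2])
    def px(X):return ((proj("top",np.array([s[0]+co*X[0]-si*X[1],s[1]+si*X[0]+co*X[1],X[2]]))-[x0,y0]+.5)*k)
    for p in polys:cv2.polylines(a,[np.int32([px(X) for X in p])],True,(0,255,0),1)
    cv2.imwrite(name,a)
def rect(y,hx,hy,z):return[(hx,y+hy,z),(hx,y-hy,z),(-hx,y-hy,z),(-hx,y+hy,z)]
def circ(y,r,z):return[(r*np.cos(t),y+r*np.sin(t),z) for t in np.linspace(0,6.28,24)]
Y=(96,32,-32,-96)
def both(c,k,n):
    draw(c,[rect(y,31,31,48) for y in Y]+[rect(0,45,140,46)]+[circ(y,r,z) for y,r,z in((96,19.5,97),(32,16.5,137),(-32,15.5,126),(-96,6.5,124))],(130,170,135,75,5.9),f'pics/och{n}.png')
    draw(k,[rect(0,33,129,31)]+[rect(y,31,31,31) for y in Y]+[rect(y,31,31,5) for y in Y],(310,180,125,50,6.4),f'pics/oca{n}.png')
if __name__=="__main__":both((493.9,198.6,-.24),(529.3,-226.2,-.046),1)
E
python3 ov.py >/dev/null
```

```text
(no output)
```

View pics/och1.png

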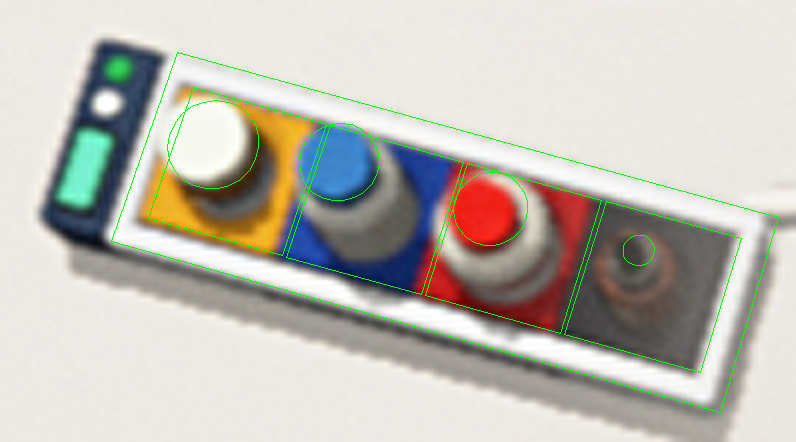

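View pics/oca1.png

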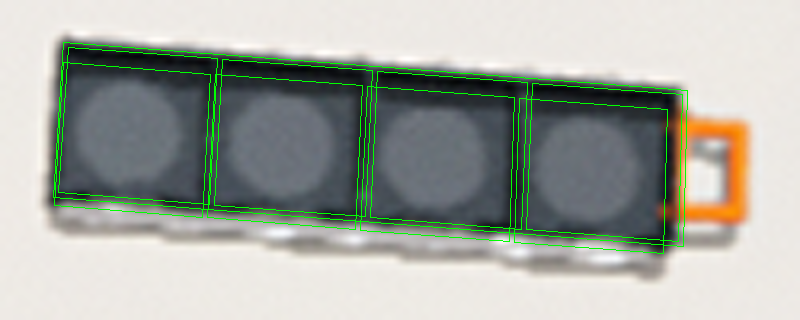

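```bash
cat > plan.py <<'E'
import sys,numpy as np
from plant import bot
def plan(x,y,z,yawdeg,n):
    o=bot.get_obs();p=o["tool_pos"];w=o["tcp_rot"][2];dw=(np.radians(yawdeg)-w+np.pi)%(2*np.pi)-np.pi
    d=(np.array([x,y,z])-p)/n/1000
    R=[[round(v,4) for v in(d[0]*np.cos(a)+d[1]*np.sin(a),d[0]*np.sin(a)-d[1]*np.cos(a),-d[2])] for a in w+dw*np.arange(n)/n]
    print(R,"twist",round(-np.degrees(dw)/n,2),"t",o["time"],o["tcp_rot"])
a=[float(v) for v in sys.argv[1:]];plan(*a[:4],int(a[4]))
E
python3 plan.py 516.4 293.3 200 76.25 9
```

```text
[[np.float64(-0.039), np.float64(-0.0051), np.float64(0.003)], [np.float64(-0.0393), np.float64(0.001), np.float64(0.003)], [np.float64(-0.0387), np.float64(0.007), np.float64(0.003)], [np.float64(-0.0371), np.float64(0.0128), np.float64(0.003)], [np.float64(-0.0347), np.float64(0.0184), np.float64(0.003)], [np.float64(-0.0315), np.float64(0.0235), np.float64(0.003)], [np.float64(-0.0275), np.float64(0.0281), np.float64(0.003)], [np.float64(-0.0228), np.float64(0.032), np.float64(0.003)], [np.float64(-0.0177), np.float64(0.0351), np.float64(0.003)]] twist 8.84 t 1.1 [3.14149720e+00 3.85880340e-05 2.71876577e+00]
```

Call:
jog_arm:
  dp:
    - [-0.039, -0.005, 0.003]
    - [-0.039, 0.001, 0.003]
    - [-0.0385, 0.007, 0.003]
    - [-0.037, 0.013, 0.003]
    - [-0.0345, 0.0185, 0.003]
    - [-0.0315, 0.0235, 0.003]
    - [-0.0275, 0.028, 0.003]
    - [-0.023, 0.032, 0.003]
    - [-0.0175, 0.035, 0.003]
    - [0, 0, 0]
  twist: [8.8, 8.8, 8.8, 8.8, 8.8, 8.8, 8.8, 8.8, 8.8, 0]
  jaw: 0.0918

```text
time: 2.35
tool_pos: [518.4, 293.0, 199.0]
tcp_rot: [-3.142, 0.001, 1.332]
contact_force: [-0.5, 0.3, -0.2]
grip_width: 91.3
finger_force: 0.0
```

```bash
sed -i 's/round(v,4)/round(float(v),4)/' plan.py; python3 plan.py 516.4 293.3 54 76.25 4
```

```text
[[-0.0001, -0.0005, 0.0362], [-0.0001, -0.0005, 0.0362], [-0.0001, -0.0005, 0.0362], [-0.0001, -0.0005, 0.0362]] twist 0.02 t 2.35 [-3.14157583e+00  5.27024746e-04  1.33248916e+00]
```

Call:
jog_arm:
  dp:
    - [0, -0.002, 0.036]
    - [0, 0, 0.036]
    - [0, 0, 0.036]
    - [0, 0, 0.025]
    - [0, 0, 0.012]
    - [0, 0, 0]
  twist: [0, 0, 0, 0, 0, 0]

```text
time: 3.1
tool_pos: [514.0, 295.6, 54.5]
tcp_rot: [-3.141, 0.0, 1.338]
contact_force: [0.1, 0.2, 0.5]
grip_width: 92.1
finger_force: 0.0
```

Call:
jog_arm:
  dp:
    - [0, 0, 0]
    - [0, 0, 0]
    - [0, 0, 0]
    - [0, 0, 0]
    - [0, 0, 0]
    - [0, 0, 0]
    - [0, 0, 0]
    - [0, 0, 0]
  twist: [0, 0, 0, 0, 0, 0, 0, 0]
  jaw: 0.03

```text
time: 4.1
tool_pos: [514.7, 295.3, 54.8]
tcp_rot: [3.141, -0.0, 1.336]
contact_force: [-0.1, -0.5, 0.6]
grip_width: 38.3
finger_force: 30.0
```

```bash
cat > see.py <<'E'
import sys,cv2
from plant import bot
n=sys.argv[1]
a=bot.capture("top")[150:270,120:450];b=bot.capture("scene")[130:310,170:440]
a=cv2.resize(a,(792,288));b=cv2.resize(b,(460,306))
c=cv2.copyMakeBorder(b,0,0,0,332,cv2.BORDER_CONSTANT)
cv2.imwrite(f"pics/{n}.png",cv2.vconcat([a,c]))
E
python3 see.py g1
```

```text
(no output)
```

View pics/g1.png

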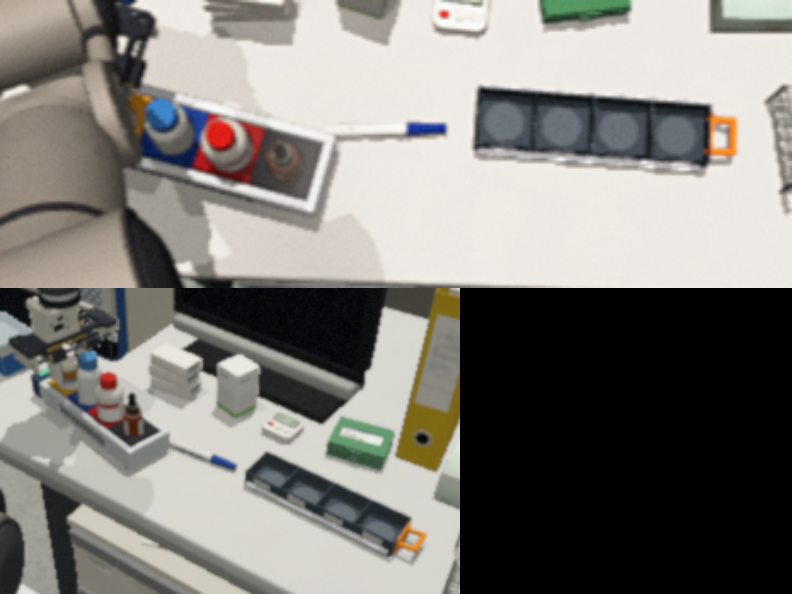

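The top view shows the gripper hiding the gold end; in the scene view (about 68, 365) it has closed on the amber pot, with a width of 38 mm and 30 N. Lifting now.

Call:
jog_arm:
  dp:
    - [0, 0, -0.012]
    - [0, 0, -0.02]
    - [0, 0, -0.036]
    - [0, 0, -0.036]
    - [0, 0, -0.034]
    - [0, 0, 0]
  twist: [0, 0, 0, 0, 0, 0]

```text
time: 4.95
tool_pos: [515.9, 295.9, 196.3]
tcp_rot: [3.136, -0.004, 1.337]
contact_force: [-0.5, -0.0, -1.5]
grip_width: 38.6
finger_force: 30.0
```

```bash
python3 plan.py 524.9 -320.6 190 87.4 16
```

```text
[[-0.0373, 0.0095, 0.0004], [-0.0375, 0.009, 0.0004], [-0.0376, 0.0086, 0.0004], [-0.0377, 0.0082, 0.0004], [-0.0378, 0.0077, 0.0004], [-0.0378, 0.0073, 0.0004], [-0.0379, 0.0068, 0.0004], [-0.038, 0.0064, 0.0004], [-0.0381, 0.0059, 0.0004], [-0.0381, 0.0055, 0.0004], [-0.0382, 0.005, 0.0004], [-0.0383, 0.0046, 0.0004], [-0.0383, 0.0041, 0.0004], [-0.0384, 0.0037, 0.0004], [-0.0384, 0.0032, 0.0004], [-0.0384, 0.0028, 0.0004]] twist -0.68 t 4.95 [ 3.13633622 -0.00397001  1.33656973]
```

Call:
jog_arm:
  dp:
    - [-0.02, 0.005, 0]
    - [-0.0375, 0.009, 0]
    - [-0.0375, 0.0085, 0]
    - [-0.0375, 0.008, 0]
    - [-0.038, 0.0075, 0]
    - [-0.038, 0.007, 0]
    - [-0.038, 0.007, 0]
    - [-0.038, 0.0065, 0]
    - [-0.038, 0.006, 0]
    - [-0.038, 0.0055, 0]
  twist: [-0.7, -0.7, -0.7, -0.7, -0.7, -0.7, -0.7, -0.7, -0.7, -0.7]

```text
time: 6.2
tool_pos: [519.3, -73.1, 191.6]
tcp_rot: [-3.139, -0.001, 1.459]
contact_force: [0.9, 1.2, -0.8]
grip_width: 38.5
finger_force: 30.0
```

Call:
jog_arm:
  dp:
    - [-0.038, 0.005, 0]
    - [-0.038, 0.0045, 0]
    - [-0.038, 0.004, 0]
    - [-0.038, 0.0035, 0]
    - [-0.038, 0.003, 0]
    - [-0.038, 0.003, 0]
    - [-0.018, 0.001, 0]
    - [0, 0, 0]
    - [0, 0, 0]
  twist: [-0.7, -0.7, -0.7, -0.7, -0.7, -0.7, 0, 0, 0]

```text
time: 7.32
tool_pos: [524.8, -317.9, 192.4]
tcp_rot: [-3.141, -0.001, 1.533]
contact_force: [0.5, -0.2, -0.8]
grip_width: 38.6
finger_force: 30.0
```

```bash
python3 plan.py 524.9 -320.6 38 87.4 1;python3 see.py g2
```

```text
[[-0.0027, 0.0002, 0.1544]] twist 0.41 t 7.325 [-3.14091187e+00 -1.19287038e-03  1.53263493e+00]
```

View pics/g2.png

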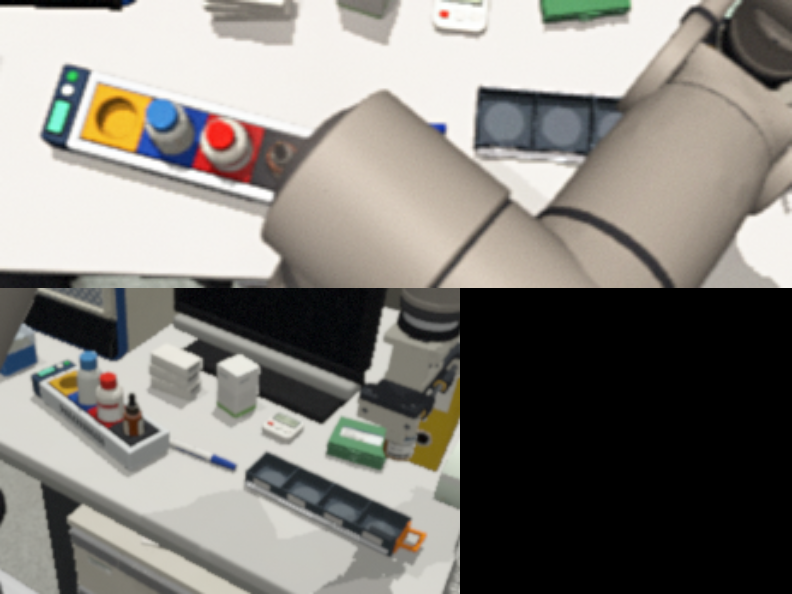

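The gold bore is empty (118, 117 in the top view), and the pot hangs in the gripper above the handle-end pocket. Lowering it.

Call:
jog_arm:
  dp:
    - [-0.003, 0, 0.03]
    - [0, 0, 0.036]
    - [0, 0, 0.036]
    - [0, 0, 0.028]
    - [0, 0, 0.014]
    - [0, 0, 0.007]
    - [0, 0, 0.003]
    - [0, 0, 0]
  twist: [0, 0, 0, 0, 0, 0, 0, 0]

```text
time: 8.43
tool_pos: [525.1, -322.5, 39.5]
tcp_rot: [3.14, 0.001, 1.532]
contact_force: [0.1, 0.2, -0.9]
grip_width: 38.3
finger_force: 30.0
```

Call:
jog_arm:
  dp:
    - [0, 0, 0.001]
    - [0, 0, 0.0005]
    - [0, 0, 0]
  twist: [0, 0, 0]

```text
time: 8.8
tool_pos: [524.9, -322.5, 37.8]
tcp_rot: [3.141, 0.001, 1.532]
contact_force: [-1.7, 0.0, 3.2]
grip_width: 38.2
finger_force: 30.0
```

Call:
jog_arm:
  dp:
    - [0, 0, 0]
    - [0, 0, 0]
    - [0, 0, 0]
    - [0, 0, 0]
    - [0, 0, 0]
    - [0, 0, 0]
  twist: [0, 0, 0, 0, 0, 0]
  jaw: 0.075

```text
time: 9.55
tool_pos: [524.7, -322.2, 37.1]
tcp_rot: [-3.142, -0.0, 1.532]
contact_force: [-0.4, 0.2, -0.3]
grip_width: 75.3
finger_force: 0.0
```

Call:
jog_arm:
  dp:
    - [0, 0, -0.015]
    - [0, 0, -0.03]
    - [0, 0, -0.04]
    - [0, 0, -0.04]
    - [0, 0, -0.036]
    - [0, 0, 0]
  twist: [0, 0, 0, 0, 0, 0]
  jaw: 0.0918

```text
time: 10.3
tool_pos: [526.1, -323.3, 202.9]
tcp_rot: [3.135, 0.005, 1.532]
contact_force: [0.7, 0.0, -0.7]
grip_width: 91.9
finger_force: 0.0
```

```bash
python3 plan.py 501.1 231.3 195 76.25 14;python3 see.py g3
```

```text
[[0.0395, -0.0033, 0.0006], [0.0395, -0.0039, 0.0006], [0.0394, -0.0045, 0.0006], [0.0393, -0.005, 0.0006], [0.0393, -0.0056, 0.0006], [0.0392, -0.0061, 0.0006], [0.0391, -0.0067, 0.0006], [0.039, -0.0073, 0.0006], [0.0389, -0.0078, 0.0006], [0.0388, -0.0084, 0.0006], [0.0386, -0.0089, 0.0006], [0.0385, -0.0095, 0.0006], [0.0384, -0.01, 0.0006], [0.0382, -0.0106, 0.0006]] twist 0.82 t 10.3 [3.13502811 0.00471553 1.53201704]
```

View pics/g3.png

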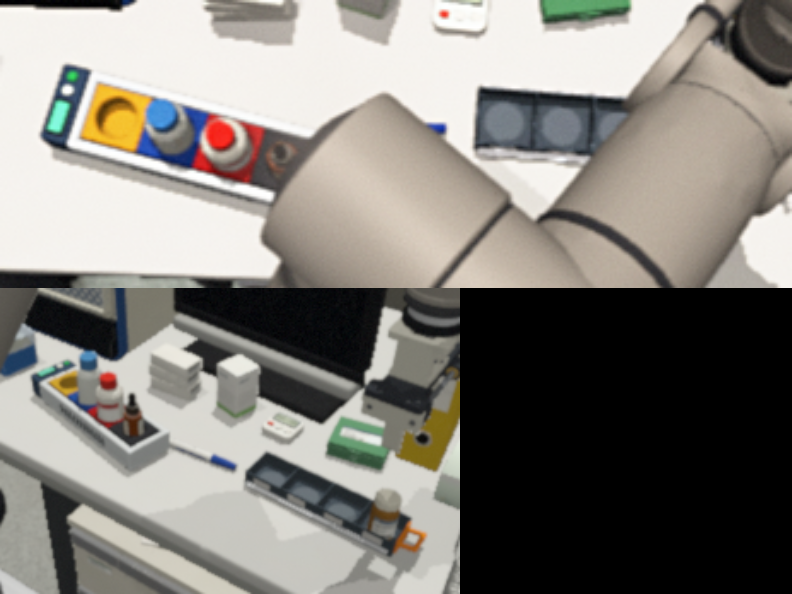

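The pot stands upright in the handle-end pocket (385, 515 in the composite). Next is the fix bottle. I'm going over at z = 200, where the fingertips clear the bottle tops at 137.

Call:
jog_arm:
  dp:
    - [0.0395, -0.0035, 0]
    - [0.0395, -0.004, 0]
    - [0.0395, -0.0045, 0]
    - [0.0395, -0.005, 0]
    - [0.039, -0.0055, 0]
    - [0.039, -0.006, 0]
    - [0.039, -0.0065, 0]
    - [0.039, -0.0075, 0]
    - [0.039, -0.008, 0]
    - [0.039, -0.0085, 0]
  twist: [0.8, 0.8, 0.8, 0.8, 0.8, 0.8, 0.8, 0.8, 0.8, 0.8]

```text
time: 11.65
tool_pos: [504.8, 75.3, 197.1]
tcp_rot: [-3.139, 0.0, 1.392]
contact_force: [0.4, 0.3, 0.3]
grip_width: 92.0
finger_force: 0.0
```

Call:
jog_arm:
  dp:
    - [0.0385, -0.009, 0]
    - [0.0385, -0.0095, 0]
    - [0.0385, -0.01, 0]
    - [0.038, -0.0105, 0]
    - [0, 0, 0]
    - [0, 0, 0]
  twist: [0.8, 0.8, 0.8, 0.8, 0, 0]

```text
time: 12.4
tool_pos: [497.4, 231.6, 197.3]
tcp_rot: [-3.14, 0.001, 1.337]
contact_force: [-0.2, -0.6, 0.3]
grip_width: 91.6
finger_force: 0.0
```

```bash
python3 plan.py 501.1 231.3 78 76.25 1
```

```text
[[0.0006, 0.0036, 0.1193]] twist 0.35 t 12.4 [-3.13998111e+00  1.40871678e-03  1.33696714e+00]
```

Call:
jog_arm:
  dp:
    - [0, 0.003, 0.03]
    - [0, 0, 0.035]
    - [0, 0, 0.03]
    - [0, 0, 0.016]
    - [0, 0, 0.008]
    - [0, 0, 0]
  twist: [0, 0, 0, 0, 0, 0]

```text
time: 13.15
tool_pos: [501.1, 231.3, 79.4]
tcp_rot: [3.141, -0.0, 1.336]
contact_force: [-0.8, -0.1, 1.6]
grip_width: 91.3
finger_force: 0.0
```

Call:
jog_arm:
  dp:
    - [0, 0, 0]
    - [0, 0, 0]
    - [0, 0, 0]
    - [0, 0, 0]
    - [0, 0, 0]
    - [0, 0, 0]
    - [0, 0, 0]
    - [0, 0, 0]
  twist: [0, 0, 0, 0, 0, 0, 0, 0]
  jaw: 0.03

```text
time: 14.15
tool_pos: [500.9, 231.5, 79.2]
tcp_rot: [-3.142, -0.0, 1.336]
contact_force: [-0.6, 0.2, -0.1]
grip_width: 42.4
finger_force: 30.0
```

Call:
jog_arm:
  dp:
    - [0, 0, -0.012]
    - [0, 0, -0.02]
    - [0, 0, -0.036]
    - [0, 0, -0.034]
    - [0, 0, -0.023]
    - [0, 0, 0]
  twist: [0, 0, 0, 0, 0, 0]

```text
time: 14.9
tool_pos: [501.8, 231.8, 206.5]
tcp_rot: [3.138, -0.002, 1.337]
contact_force: [0.4, -0.1, -1.0]
grip_width: 42.4
finger_force: 29.9
```

```bash
python3 plan.py 527.9 -256.7 203 87.4 13
```

```text
[[-0.0361, 0.0107, 0.0003], [-0.0362, 0.0102, 0.0003], [-0.0364, 0.0096, 0.0003], [-0.0365, 0.0091, 0.0003], [-0.0366, 0.0086, 0.0003], [-0.0368, 0.008, 0.0003], [-0.0369, 0.0075, 0.0003], [-0.037, 0.007, 0.0003], [-0.0371, 0.0064, 0.0003], [-0.0372, 0.0059, 0.0003], [-0.0373, 0.0053, 0.0003], [-0.0373, 0.0048, 0.0003], [-0.0374, 0.0043, 0.0003]] twist -0.83 t 14.9 [ 3.13766063e+00 -2.39917453e-03  1.33656045e+00]
```

Call:
jog_arm:
  dp:
    - [-0.018, 0.0055, 0]
    - [-0.036, 0.0105, 0]
    - [-0.0365, 0.0095, 0]
    - [-0.0365, 0.009, 0]
    - [-0.0365, 0.0085, 0]
    - [-0.037, 0.008, 0]
    - [-0.037, 0.0075, 0]
    - [-0.037, 0.007, 0]
    - [-0.037, 0.0065, 0]
    - [-0.037, 0.006, 0]
  twist: [-0.8, -0.8, -0.8, -0.8, -0.8, -0.8, -0.8, -0.8, -0.8, -0.8]

```text
time: 16.15
tool_pos: [518.7, -126.4, 202.9]
tcp_rot: [-3.139, -0.001, 1.477]
contact_force: [0.7, 0.1, -0.6]
grip_width: 42.5
finger_force: 29.9
```

Call:
jog_arm:
  dp:
    - [-0.037, 0.0055, 0]
    - [-0.0375, 0.005, 0]
    - [-0.037, 0.0045, 0]
    - [-0.018, 0.002, 0]
    - [0, 0, 0]
    - [0, 0, 0]
  twist: [-0.8, -0.8, -0.8, 0, 0, 0]

```text
time: 16.9
tool_pos: [526.3, -254.5, 203.8]
tcp_rot: [-3.141, -0.001, 1.519]
contact_force: [-0.3, -0.6, -1.3]
grip_width: 42.6
finger_force: 29.9
```

```bash
python3 plan.py 527.9 -256.7 62.3 87.4 1
```

```text
[[-0.0022, 0.0017, 0.1415]] twist -0.39 t 16.9 [-3.14080185e+00 -1.18801154e-03  1.51865379e+00]
```

Call:
jog_arm:
  dp:
    - [-0.002, 0.001, 0.03]
    - [0, 0, 0.036]
    - [0, 0, 0.036]
    - [0, 0, 0.021]
    - [0, 0, 0.01]
    - [0, 0, 0.005]
    - [0, 0, 0.002]
    - [0, 0, 0]
  twist: [0, 0, 0, 0, 0, 0, 0, 0]

```text
time: 17.9
tool_pos: [527.7, -258.0, 64.9]
tcp_rot: [3.141, 0.0, 1.518]
contact_force: [0.7, -0.6, -0.8]
grip_width: 42.5
finger_force: 29.9
```

Call:
jog_arm:
  dp:
    - [0, 0, 0.0015]
    - [0, 0, 0.0005]
    - [0, 0, 0]
  twist: [0, 0, 0]

```text
time: 18.27
tool_pos: [527.4, -257.9, 62.3]
tcp_rot: [3.141, -0.0, 1.518]
contact_force: [0.2, 0.6, -1.1]
grip_width: 42.3
finger_force: 29.9
```

Call:
jog_arm:
  dp:
    - [0, 0, 0.0005]
    - [0, 0, 0]
  twist: [0, 0]

```text
time: 18.52
tool_pos: [527.4, -258.1, 62.2]
tcp_rot: [3.141, 0.0, 1.518]
contact_force: [-1.1, 0.1, 4.2]
grip_width: 42.3
finger_force: 30.0
```

Call:
jog_arm:
  dp:
    - [0, 0, 0]
    - [0, 0, 0]
    - [0, 0, 0]
    - [0, 0, 0]
    - [0, 0, 0]
    - [0, 0, 0]
  twist: [0, 0, 0, 0, 0, 0]
  jaw: 0.075

```text
time: 19.27
tool_pos: [527.4, -257.9, 61.7]
tcp_rot: [3.142, -0.0, 1.518]
contact_force: [0.3, -0.6, -0.2]
grip_width: 75.0
finger_force: 0.0
```

Call:
jog_arm:
  dp:
    - [0, 0, -0.015]
    - [0, 0, -0.03]
    - [0, 0, -0.04]
    - [0, 0, -0.04]
    - [0, 0, -0.015]
    - [0, 0, 0]
  twist: [0, 0, 0, 0, 0, 0]
  jaw: 0.0918

```text
time: 20.02
tool_pos: [527.6, -258.0, 202.6]
tcp_rot: [3.14, 0.001, 1.518]
contact_force: [0.0, 0.3, -0.6]
grip_width: 91.9
finger_force: 0.0
```

```bash
python3 plan.py 485.9 169.2 195 76.25 11;python3 see.py g4
```

```text
[[0.0386, -0.0058, 0.0007], [0.0385, -0.0065, 0.0007], [0.0384, -0.0071, 0.0007], [0.0382, -0.0078, 0.0007], [0.0381, -0.0084, 0.0007], [0.038, -0.0091, 0.0007], [0.0378, -0.0097, 0.0007], [0.0376, -0.0104, 0.0007], [0.0374, -0.011, 0.0007], [0.0372, -0.0117, 0.0007], [0.037, -0.0123, 0.0007]] twist 0.98 t 20.025 [3.13977378e+00 9.41194990e-04 1.51801170e+00]
```

View pics/g4.png

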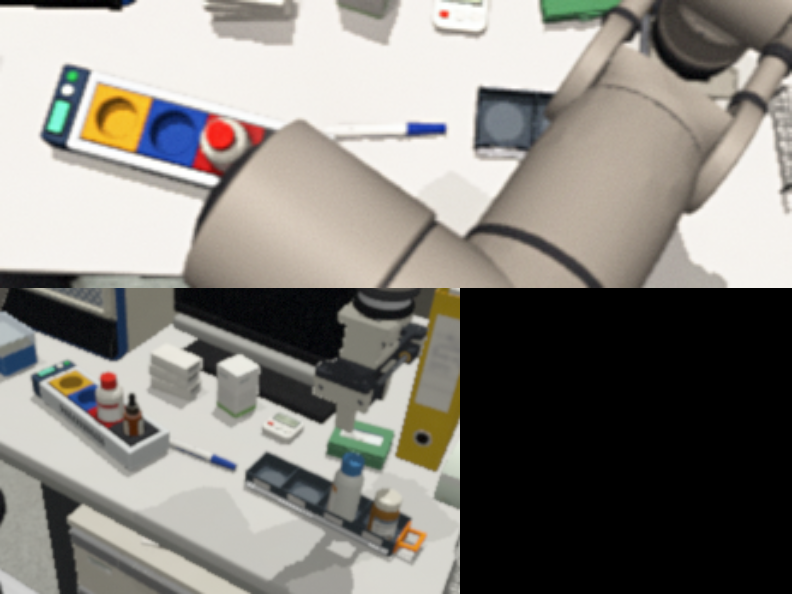

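The fix bottle stands upright in the second pocket (348, 490). Next is the redcap.

Call:
jog_arm:
  dp:
    - [0.0385, -0.006, 0]
    - [0.0385, -0.0065, 0]
    - [0.0385, -0.007, 0]
    - [0.038, -0.008, 0]
    - [0.038, -0.0085, 0]
    - [0.038, -0.009, 0]
    - [0.038, -0.0095, 0]
    - [0.0375, -0.0105, 0]
    - [0.0375, -0.011, 0]
    - [0.037, -0.0115, 0]
  twist: [1, 1, 1, 1, 1, 1, 1, 1, 1, 0.8]

```text
time: 21.38
tool_pos: [489.1, 131.4, 200.0]
tcp_rot: [-3.138, 0.001, 1.346]
contact_force: [1.0, 0.4, -0.0]
grip_width: 91.9
finger_force: 0.0
```

Call:
jog_arm:
  dp:
    - [0.037, -0.0125, 0.005]
    - [0, 0, 0]
    - [0, 0, 0]
  twist: [1, 0, 0]

```text
time: 21.75
tool_pos: [485.8, 168.6, 195.6]
tcp_rot: [-3.14, 0.001, 1.33]
contact_force: [-0.5, -0.8, 0.2]
grip_width: 91.4
finger_force: 0.0
```

```bash
python3 plan.py 485.9 169.2 66 76.25 1
```

```text
[[0.0006, -0.0, 0.1296]] twist -0.04 t 21.75 [-3.13962519e+00  1.29084524e-03  1.33007157e+00]
```

Call:
jog_arm:
  dp:
    - [0.001, 0, 0.03]
    - [0, 0, 0.036]
    - [0, 0, 0.036]
    - [0, 0, 0.018]
    - [0, 0, 0.008]
    - [0, 0, 0]
  twist: [0, 0, 0, 0, 0, 0]

```text
time: 22.5
tool_pos: [486.6, 169.3, 68.6]
tcp_rot: [-3.141, 0.0, 1.329]
contact_force: [-0.1, -0.5, 0.4]
grip_width: 92.1
finger_force: 0.0
```

Call:
jog_arm:
  dp:
    - [0, 0, 0]
    - [0, 0, 0]
    - [0, 0, 0]
    - [0, 0, 0]
    - [0, 0, 0]
    - [0, 0, 0]
    - [0, 0, 0]
    - [0, 0, 0]
  twist: [0, 0, 0, 0, 0, 0, 0, 0]
  jaw: 0.035

```text
time: 23.5
tool_pos: [486.5, 170.1, 68.8]
tcp_rot: [3.142, -0.0, 1.33]
contact_force: [-0.7, -0.1, 2.0]
grip_width: 46.7
finger_force: 30.0
```

Call:
jog_arm:
  dp:
    - [0, 0, -0.012]
    - [0, 0, -0.02]
    - [0, 0, -0.036]
    - [0, 0, -0.034]
    - [0, 0, -0.023]
    - [0, 0, 0]
  twist: [0, 0, 0, 0, 0, 0]

```text
time: 24.25
tool_pos: [487.5, 170.3, 195.8]
tcp_rot: [3.137, -0.002, 1.33]
contact_force: [-1.3, -0.2, -1.1]
grip_width: 46.8
finger_force: 30.0
```

```bash
python3 plan.py 530.8 -192.8 195 87.4 10
```

```text
[[-0.0342, 0.0129, 0.0001], [-0.0345, 0.0122, 0.0001], [-0.0347, 0.0115, 0.0001], [-0.0349, 0.0108, 0.0001], [-0.0351, 0.0102, 0.0001], [-0.0353, 0.0095, 0.0001], [-0.0355, 0.0088, 0.0001], [-0.0357, 0.0081, 0.0001], [-0.0358, 0.0074, 0.0001], [-0.0359, 0.0067, 0.0001]] twist -1.12 t 24.25 [ 3.13746132e+00 -1.94251780e-03  1.32954634e+00]
```

Call:
jog_arm:
  dp:
    - [-0.017, 0.0065, 0]
    - [-0.0345, 0.0125, 0]
    - [-0.0345, 0.0115, 0]
    - [-0.035, 0.011, 0]
    - [-0.035, 0.01, 0]
    - [-0.0355, 0.0095, 0]
    - [-0.0355, 0.009, 0]
    - [-0.0355, 0.008, 0]
    - [-0.036, 0.0075, 0]
    - [-0.036, 0.0065, 0]
  twist: [-1.1, -1.1, -1.1, -1.1, -1.1, -1.1, -1.1, -1.1, -1.1, -1.1]

```text
time: 25.5
tool_pos: [526.8, -175.9, 192.2]
tcp_rot: [-3.139, -0.001, 1.522]
contact_force: [0.2, 0.5, -1.5]
grip_width: 46.5
finger_force: 30.0
```

Call:
jog_arm:
  dp:
    - [-0.018, 0.003, 0]
    - [0, 0, 0]
    - [0, 0, 0]
  twist: [0, 0, 0]

```text
time: 25.88
tool_pos: [529.3, -191.8, 193.3]
tcp_rot: [-3.141, -0.001, 1.522]
contact_force: [0.1, 1.2, -0.5]
grip_width: 46.6
finger_force: 30.0
```

```bash
python3 plan.py 530.8 -192.8 51.5 87.4 1
```

```text
[[-0.0009, 0.0015, 0.1418]] twist -0.2 t 25.875 [-3.14075207e+00 -1.06582454e-03  1.52195945e+00]
```

Call:
jog_arm:
  dp:
    - [0, 0.001, 0.03]
    - [0, 0, 0.036]
    - [0, 0, 0.036]
    - [0, 0, 0.021]
    - [0, 0, 0.01]
    - [0, 0, 0.005]
    - [0, 0, 0.0025]
    - [0, 0, 0]
  twist: [0, 0, 0, 0, 0, 0, 0, 0]

```text
time: 26.88
tool_pos: [530.9, -193.2, 53.8]
tcp_rot: [3.141, 0.0, 1.521]
contact_force: [0.6, -0.3, -1.0]
grip_width: 46.8
finger_force: 30.0
```

Call:
jog_arm:
  dp:
    - [0, 0, 0.001]
    - [0, 0, 0]
    - [0, 0, 0]
  twist: [0, 0, 0]

```text
time: 27.25
tool_pos: [530.6, -193.2, 52.3]
tcp_rot: [3.141, 0.0, 1.521]
contact_force: [0.3, 0.1, -1.3]
grip_width: 46.9
finger_force: 30.0
```

Call:
jog_arm:
  dp:
    - [0, 0, 0.0005]
    - [0, 0, 0.0005]
    - [0, 0, 0]
  twist: [0, 0, 0]

```text
time: 27.62
tool_pos: [530.7, -193.3, 51.7]
tcp_rot: [3.141, 0.0, 1.522]
contact_force: [-1.7, -0.6, 4.4]
grip_width: 46.9
finger_force: 30.0
```

Call:
jog_arm:
  dp:
    - [0, 0, 0]
    - [0, 0, 0]
    - [0, 0, 0]
    - [0, 0, 0]
    - [0, 0, 0]
    - [0, 0, 0]
  twist: [0, 0, 0, 0, 0, 0]
  jaw: 0.078

```text
time: 28.38
tool_pos: [530.5, -193.2, 51.2]
tcp_rot: [3.142, -0.0, 1.521]
contact_force: [0.1, 0.3, 0.1]
grip_width: 78.0
finger_force: 0.0
```

Call:
jog_arm:
  dp:
    - [0, 0, -0.015]
    - [0, 0, -0.03]
    - [0, 0, -0.04]
    - [0, 0, -0.04]
    - [0, 0, -0.015]
    - [0, 0, 0]
  twist: [0, 0, 0, 0, 0, 0]
  jaw: 0.0918

```text
time: 29.12
tool_pos: [530.8, -193.3, 192.1]
tcp_rot: [3.14, 0.001, 1.522]
contact_force: [0.9, -0.1, -0.4]
grip_width: 91.9
finger_force: 0.0
```

```bash
python3 plan.py 470.7 107 190 76.25 9;python3 see.py g5
```

```text
[[0.033, -0.0083, 0.0002], [0.0328, -0.009, 0.0002], [0.0326, -0.0097, 0.0002], [0.0324, -0.0104, 0.0002], [0.0322, -0.0111, 0.0002], [0.0319, -0.0118, 0.0002], [0.0317, -0.0124, 0.0002], [0.0314, -0.0131, 0.0002], [0.0311, -0.0138, 0.0002]] twist 1.21 t 29.125 [3.13975060e+00 7.81046142e-04 1.52152608e+00]
```

View pics/g5.png

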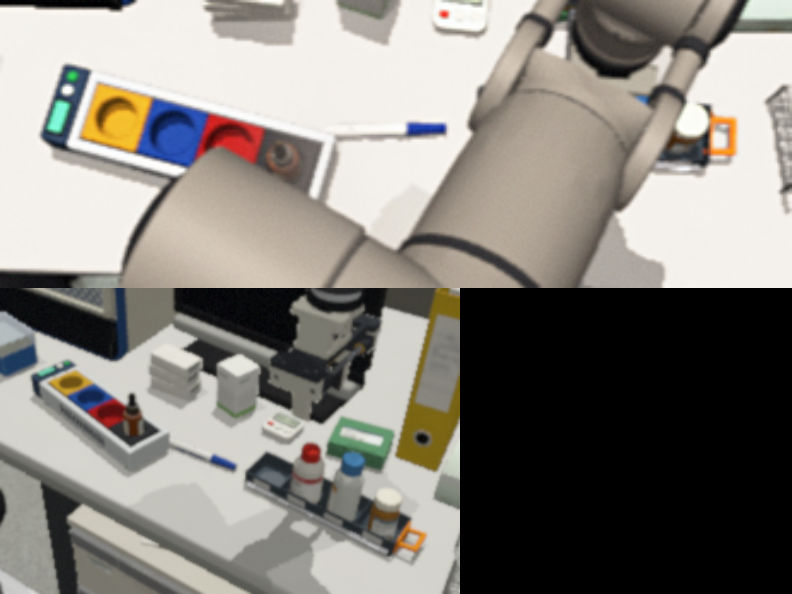

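Three bottles now stand upright in sequence (redcap at 308, 475). The last one is the dropper.

Call:
jog_arm:
  dp:
    - [0.033, -0.0085, 0]
    - [0.033, -0.009, 0]
    - [0.0325, -0.0095, 0]
    - [0.0325, -0.0105, 0]
    - [0.032, -0.011, 0]
    - [0.032, -0.012, 0]
    - [0.0315, -0.0125, 0]
    - [0.0315, -0.013, 0]
    - [0.031, -0.014, 0]
    - [0, 0, 0]
  twist: [1.2, 1.2, 1.2, 1.2, 1.2, 1.2, 1.2, 1.2, 1.2, 0]

```text
time: 30.48
tool_pos: [468.3, 108.6, 189.7]
tcp_rot: [-3.138, 0.001, 1.336]
contact_force: [-0.8, -0.5, -0.2]
grip_width: 91.9
finger_force: 0.0
```

Call:
jog_arm:
  dp:
    - [0, 0, 0]
    - [0, 0, 0]
  twist: [0, 0]

```text
time: 30.72
tool_pos: [469.7, 106.2, 190.7]
tcp_rot: [-3.141, 0.0, 1.332]
contact_force: [0.1, -0.7, -0.4]
grip_width: 91.8
finger_force: 0.0
```

```bash
python3 plan.py 470.7 107 61 76.25 1
```

```text
[[0.001, 0.0008, 0.1297]] twist 0.07 t 30.725 [-3.14072155e+00  4.02658367e-04  1.33196314e+00]
```

Call:
jog_arm:
  dp:
    - [0.001, 0.001, 0.03]
    - [0, 0, 0.036]
    - [0, 0, 0.036]
    - [0, 0, 0.018]
    - [0, 0, 0.008]
    - [0, 0, 0]
    - [0, 0, 0]
  twist: [0, 0, 0, 0, 0, 0, 0]

```text
time: 31.6
tool_pos: [471.6, 107.6, 64.0]
tcp_rot: [3.14, -0.001, 1.333]
contact_force: [0.2, -0.2, -0.3]
grip_width: 92.0
finger_force: 0.0
```

Call:
jog_arm:
  dp:
    - [0, 0, 0]
    - [0, 0, 0]
    - [0, 0, 0]
    - [0, 0, 0]
    - [0, 0, 0]
    - [0, 0, 0]
    - [0, 0, 0]
    - [0, 0, 0]
    - [0, 0, 0]
  twist: [0, 0, 0, 0, 0, 0, 0, 0, 0]
  jaw: 0.022

```text
time: 32.72
tool_pos: [470.9, 107.8, 63.2]
tcp_rot: [-3.142, -0.0, 1.333]
contact_force: [0.3, 0.4, -0.1]
grip_width: 31.7
finger_force: 30.0
```

Call:
jog_arm:
  dp:
    - [0, 0, -0.012]
    - [0, 0, -0.02]
    - [0, 0, -0.036]
    - [0, 0, -0.03]
    - [0, 0, -0.015]
    - [0, 0, 0]
  twist: [0, 0, 0, 0, 0, 0]

```text
time: 33.48
tool_pos: [471.6, 107.8, 177.9]
tcp_rot: [3.138, -0.001, 1.333]
contact_force: [0.1, 0.0, -0.3]
grip_width: 31.2
finger_force: 30.0
```

```bash
python3 plan.py 533.8 -128.8 176 87.4 8
```

```text
[[-0.0269, 0.0145, 0.0002], [-0.0273, 0.0139, 0.0002], [-0.0276, 0.0132, 0.0002], [-0.0279, 0.0125, 0.0002], [-0.0282, 0.0119, 0.0002], [-0.0285, 0.0112, 0.0002], [-0.0287, 0.0105, 0.0002], [-0.029, 0.0098, 0.0002]] twist -1.38 t 33.475 [ 3.13825178e+00 -1.16022402e-03  1.33303055e+00]
```

Call:
jog_arm:
  dp:
    - [-0.0135, 0.007, 0]
    - [-0.027, 0.014, 0]
    - [-0.0275, 0.013, 0]
    - [-0.028, 0.0125, 0]
    - [-0.028, 0.012, 0]
    - [-0.0285, 0.011, 0]
    - [-0.0285, 0.0105, 0]
    - [-0.029, 0.01, 0]
    - [-0.014, 0.005, 0]
    - [0, 0, 0]
  twist: [-1.4, -1.4, -1.4, -1.4, -1.4, -1.4, -1.4, -1.2, 0, 0]

```text
time: 34.72
tool_pos: [533.5, -127.9, 175.6]
tcp_rot: [-3.141, -0.001, 1.523]
contact_force: [-0.2, 1.2, -0.3]
grip_width: 31.1
finger_force: 30.0
```

Call:
jog_arm:
  dp:
    - [0, 0, 0]
    - [0, 0, 0]
  twist: [0, 0]

```text
time: 34.98
tool_pos: [533.5, -126.6, 176.3]
tcp_rot: [-3.141, -0.0, 1.526]
contact_force: [1.0, -0.3, -0.5]
grip_width: 31.3
finger_force: 30.0
```

```bash
python3 plan.py 533.8 -128.8 46 87.4 1
```

```text
[[-0.0022, 0.0004, 0.1303]] twist 0.03 t 34.975 [-3.14148126e+00 -3.42578958e-04  1.52597607e+00]
```

Call:
jog_arm:
  dp:
    - [-0.002, 0, 0.03]
    - [0, 0, 0.036]
    - [0, 0, 0.03]
    - [0, 0, 0.018]
    - [0, 0, 0.008]
    - [0, 0, 0.004]
    - [0, 0, 0.0025]
    - [0, 0, 0]
    - [0, 0, 0]
  twist: [0, 0, 0, 0, 0, 0, 0, 0, 0]

```text
time: 36.1
tool_pos: [533.9, -129.7, 48.2]
tcp_rot: [3.141, 0.0, 1.525]
contact_force: [-0.0, -0.3, -0.3]
grip_width: 31.4
finger_force: 30.0
```

Call:
jog_arm:
  dp:
    - [0, 0, 0.0005]
    - [0, 0, 0.0005]
    - [0, 0, 0]
  twist: [0, 0, 0]

```text
time: 36.48
tool_pos: [533.6, -129.6, 46.7]
tcp_rot: [-3.142, -0.0, 1.525]
contact_force: [-0.3, 0.1, -0.1]
grip_width: 31.3
finger_force: 30.0
```

Call:
jog_arm:
  dp:
    - [0, 0, 0.0005]
    - [0, 0, 0.0003]
    - [0, 0, 0]
  twist: [0, 0, 0]

```text
time: 36.85
tool_pos: [533.7, -129.7, 46.2]
tcp_rot: [3.141, 0.0, 1.525]
contact_force: [-1.3, -0.0, 3.1]
grip_width: 31.5
finger_force: 30.0
```

Call:
jog_arm:
  dp:
    - [0, 0, 0]
    - [0, 0, 0]
    - [0, 0, 0]
    - [0, 0, 0]
    - [0, 0, 0]
    - [0, 0, 0]
  twist: [0, 0, 0, 0, 0, 0]
  jaw: 0.075

```text
time: 37.6
tool_pos: [533.6, -129.6, 45.9]
tcp_rot: [3.142, -0.0, 1.525]
contact_force: [-0.4, -0.1, -0.1]
grip_width: 74.7
finger_force: 0.0
```

Call:
jog_arm:
  dp:
    - [0, 0, -0.015]
    - [0, 0, -0.03]
    - [0, 0, -0.04]
    - [0, 0, -0.04]
    - [0, 0, -0.03]
    - [0, 0, 0]
  twist: [0, 0, 0, 0, 0, 0]

```text
time: 38.35
tool_pos: [534.9, -130.1, 204.5]
tcp_rot: [3.135, 0.002, 1.525]
contact_force: [-0.7, 0.2, -0.0]
grip_width: 74.7
finger_force: 0.0
```

Call:
jog_arm:
  dp:
    - [0.05, 0, 0]
    - [0.05, 0, 0]
    - [0.05, 0, 0]
    - [0.05, 0, 0]
    - [0.05, 0, 0]
    - [0.05, 0, 0]
    - [0, 0, 0]
    - [0, 0, 0]
  twist: [0, 0, 0, 0, 0, 0, 0, 0]

```text
time: 39.35
tool_pos: [546.9, 169.7, 200.3]
tcp_rot: [-3.14, 0.001, 1.526]
contact_force: [0.6, 0.6, 0.1]
grip_width: 75.1
finger_force: 0.0
```

```bash
python3 see.py g6
```

```text
(no output)
```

View pics/g6.png

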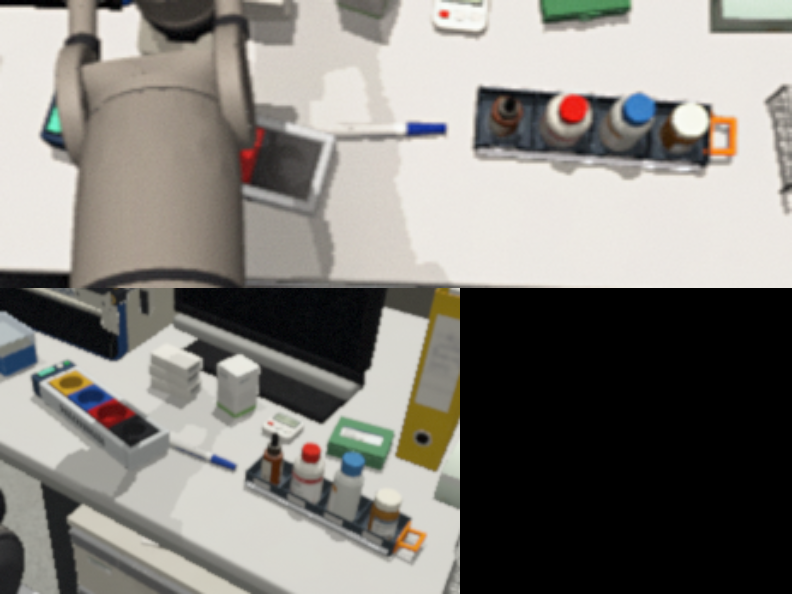

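All four stand upright and centred in their pockets, in the right order: dropper (505), redcap (572), fix (635) and pot (690) in the top view. The chiller is empty and the arm is clear.

```bash
python3 -c "
from plant import bot
print(bot.close_job())"
```

```text
the job is handed in; nothing more can be done
None
```

All four bottles stand upright in the carrier in the right order from the orange handle (amber pot, fix, redcap, dropper), and the job was handed in after about 40 s of the 112 s allowed; the hand-in call gave no verdict.

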